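# Fit the pusher and hold the food processor on turbo

### The job

The food processor on the deli counter has been washed and only its white pusher is missing. Pull the pusher out of its cup in the utensil stand and set it fully home in the feed tube on the lid, then turn the dial clockwise past the one-dot and two-dot stops to the red turbo mark and keep holding it there against its spring: finish while still holding it on turbo. Leave the dial at off until the pusher is in and let go, and leave the other utensils, jars, tin, bowl and tub where they are.

Things in the scene. Friction and masses are not known exactly. Their poses are not given: they have to be found in the camera images.
- pusher: The white plastic food pusher, loose, 130 mm long, about 70 g (0.7 to 1.4 times that). It stands upright in one of the three cups of the stand (any one of them). Origin at the centre of its lower end, z up along it. From the origin up: round body 28 mm in diameter, 0 to 90 mm; stop flange 44 mm in diameter, 90 to 95 mm; round grip 22 mm in diameter, 95 to 130 mm, meant to be held from above.
- pusher_flange (a point): Centre of the underside of the pusher's flange, 90 mm above its lower end. It comes to lie on tube_mouth when the pusher is fully home.
- stand: Fixed utensil stand: black foot 275 x 72 mm with three upright dark metal cups in a row along its own x, at x = -85, 0 and +85 mm; origin at the centre of its underside. Cups: inside diameter 42 mm, floor 11 mm and rim 83 mm above the counter. The row runs away from the robot at yaw 0.
- processor: Fixed white food processor, 200 x 345 mm, heavy; origin at the centre of its underside on the counter; its front faces -x (its own axes). Bowl with grey lid (lid top 150 mm above the counter) to +y, motor tower (top 125 mm above the counter, 190 x 155 mm) to -y with the dial on top.
- tube_mouth (a point): Centre of the open top of the round grey feed tube that stands on the lid, 215 mm above the counter; axis vertical, inside diameter 36 mm, outside 42 mm, 65 mm deep below the mouth to the lid and open below that. The pusher's flange rests on its rim when it is fully home.
- dial_grip (a point): On the dial's vertical axis at the top of its bar grip, about 161 mm above the counter; it turns with the dial, x along the bar (the end with the white line points to +x), z up. The black bar is 46 mm long, 12 mm thick and 26 mm high and stands on a disc 48 mm in diameter, whose top is 25.5 mm below this point. To be pinched across its thickness from above.
- dial (a joint): Dial angle in rad, growing clockwise seen from above. 0 off (ring mark), 0.4 one dot, 0.8 two dots: at each of these it clicks in and stays (about 0.05 to 0.1 N m to leave it). 1.2 is turbo (red mark), the end stop: from 0.85 on a spring of 0.1 to 0.26 N m drives it back to two dots as soon as it is let go.
- pestle: Dark wooden pestle, 148 mm long, 34 mm thick foot, standing loose in another cup; origin at its lower end. To be left.
- reamer: Pale wooden citrus reamer with a ribbed cone on top, 135 mm long, widest 40 mm, standing loose in another cup; origin at its lower end. To be left.
- pepper_jar: Red jar with a brass-coloured lid, 72 mm in diameter, 110 mm high, loose; origin under its centre. To be left.
- olive_jar: Green jar with a white lid, 76 mm in diameter, 120 mm high, loose; origin under its centre. To be left.
- tin: Tin with a blue band, 74 mm in diameter, 85 mm high, loose; origin under its centre. To be left.
- tasting_bowl: Blue bowl, 100 mm in diameter, 45 mm high, loose; origin under its centre. To be left.
- dip_tub: White tub with a green lid, 98 mm in diameter, 64 mm high, loose; origin under its centre. To be left.
Things that resemble listed ones, but are neither listed nor needed, are in the scene too. Leave any pink look-alike of the tin alone.

How it is judged:
By the outcome, as a careful person would: the job done as asked, in the order asked, and still so for the second after the job is handed in, while the arm keeps its last pose, push and grip.
It also fails if it takes over 58 s, if anything falls off the work surface, if the arm or the gripper's body presses on something with over 40 N, if the wrist force passes 120 N, or if a joint passes its speed limit or range.

### The arm

A 6-joint arm with a two-finger parallel gripper is mounted at the origin on the work surface. World frame = base frame: x ahead of the robot, y to its left, z up, the work surface at z = 0. Lengths are in m, angles in rad, forces in N, time in s.
With the tool pointing down it reaches from about 0.35 to 0.85 m from the base axis. Payload 8.1 kg.
Tool frame: the origin (TCP) lies on the centre line of the jaws, within the pads' length; the fingertips stand 11 mm ahead of it and the grasp point (between the pads) lies 8 mm behind it; z points along the fingers, y is the direction in which the jaws open and shut (so a half turn about z gives the same grasp; the last joint's range is limited). The gripper opens to 93 mm and grips with 3 to 60 N. Pads are 15 mm wide; open, the fingers measure 128 mm over their backs; the gripper's body (75 mm by 188 mm) begins 65 mm behind the grasp point.
Start: joints at [-1.223, 0.13, 1.488, -0, 1.523, -0.085], TCP at [0.252, -0.545, 0.2] pointing down, gripper open.
Joint ranges: [-2.96, 2.96], [-0.89, 2.26], [0.02, 2.5], [-1.34, 4.48], [0, 2.73], [-2.66, 2.66]. Speed limits (rad/s): [2.39, 2.39, 2.79, 3.14, 3.14, 3.14].

### API

Orientations are given as a unit quaternion [x, y, z, w].
In Python, from rig import env, imaging gives the robot as it stands.
- The arm moves only by the tool arm_command, never from a script. Its argument "deltas" is a list of rows, each a list of 5 numbers: the opening in per cent of the stroke, from 0 (shut) to 100 (fully open), then the shift along the world's x, y, z in mm, then the turn about the world's z in rad. A call has 1 to 10 rows; each row is the pose to reach, as a shift and turn from the pose commanded when the call began; what a row does not reach only later rows make up. A row lasts 1/10 s, in which the tool goes at most 50 mm and 8.59 degrees, less where a joint would pass 70% of its speed; a pose out of reach is approached as far as the arm can. A call with a gripper value outside its range is refused whole. The fingers move at their own pace and stop on an object; "grip_force" is the grip in N (left out, the last holds). Time passes only in rows, so rows that repeat a pose let the fingers close. It gives the time, the measured TCP pose, the force and the opening at its end, in the units of the state.
- env.read_state(): the state, without advancing time (a new reading comes with each control period).
- imaging.capture(name): name is "side" or "top"; returns a dict with "color" (384x512x3 uint8, red, green, blue), "range_z" (384x512 float32, m along the optical axis (not along the pixel's ray), 0 where there is no reading), "camera_matrix" (3x3 intrinsics, pixels), "xyz" and "rotation" of the camera in the world. Camera axes: x right, y down, z forward; pixel columns grow to the right and rows downward; lengths in m; the calibration is good to about 2 mm. A picture is of the moment at which its call begins.
- env.close_job(): hands the job in, once; it reports no verdict.
The state is a dict: "clock": time; "joint_pos": joint angles; "dq": joint speeds; "joint_torque": joint torques, N m; "position": TCP position; "orientation": TCP orientation; "ft_force": force on the tool from outside, world axes, zero at the start; "wrist_torque": the same for the moment, N m; "width": finger opening in m.
Only numpy, scipy, OpenCV 4.12 (cv2) and the standard library are available. Lean on these libraries where they do the work, as an engineer would, in place of code of your own. Each camera call takes 0.05 s, during which the arm holds its last target.

## Working session

There is one attempt and no reset: what is moved stays moved. The work goes in short steps, Python scripts to look and compute and a tool call to move; the robot and the scene stay as the last step left them, time stands still between calls to the robot, and variables do not carry over. Pictures are saved under pics/ and viewed, and the job is handed in when it is done.

Besides the shell and the picture viewer there is one more tool, called after ">>>" in YAML: its name, and indented under it one key for each argument. arm_command: Moves the arm, as the interface text tells. Its arguments: {"type":"object","properties":{"deltas":{"type":"array","items":{"type":"array","items":{"type":"number"}}},"grip_force":{"type":"number"}},"required":["deltas"]}

```bash
mkdir -p pics; ls; cat > h.py <<'E'
import numpy as np, cv2
from rig import env, imaging
def cap(n):
    c=imaging.capture(n); np.savez('last_%s.npz'%n,**c); return c
def world(c):
    K=np.array(c['camera_matrix']);z=c['range_z'];h,w=z.shape
    u,v=np.meshgrid(np.arange(w),np.arange(h))
    p=np.stack([(u-K[0,2])/K[0,0]*z,(v-K[1,2])/K[1,1]*z,z],-1)
    R=np.array(c['rotation'])
    assert R.shape==(3,3),R
    P=p@R.T+np.array(c['xyz']); P[z==0]=np.nan; return P
def save(c,fn,box=None,s=1):
    im=c['color'][...,::-1]
    if box: x0,y0,x1,y1=box; im=im[y0:y1,x0:x1]
    cv2.imwrite('pics/'+fn,cv2.resize(im,None,fx=s,fy=s,interpolation=cv2.INTER_CUBIC))
E
python3 - <<'E'
from h import *
for n in('top','side'):
    c=cap(n); save(c,n+'0.png',s=1.5); print(c['camera_matrix'],c['xyz'],c['rotation'])
print(env.read_state())
E
```

```text
pics
[[372.1712086    0.         252.32417113]
 [  0.         372.1712086  190.51219988]
 [  0.           0.           1.        ]] [ 0.3983028  -0.03938328  1.43943118] [ 0.7134641  -0.69752305  0.04085721 -0.05254777]
[[349.9415476    0.         262.87477007]
 [  0.         349.9415476  192.37068548]
 [  0.           0.           1.        ]] [0.45113228 0.85184294 0.69573843] [-0.04776235  0.86998987 -0.48950019  0.03501347]
{'clock': 0.1, 'joint_pos': array([-1.22342189e+00,  1.31091346e-01,  1.48915504e+00,  3.40294883e-05,
        1.52302970e+00, -8.54031310e-02]), 'dq': array([-5.79187961e-04, -1.56003592e-03, -2.13490213e-03, -3.08622457e-04,
        3.35725879e-04,  9.95149756e-05]), 'joint_torque': array([ 1.91504070e-03, -5.61339390e+01, -4.93094766e+01,  7.71362381e-02,
        2.90601369e-02, -6.38388269e-05]), 'position': array([ 0.25147975, -0.54415069,  0.19939741]), 'orientation': array([ 9.76678990e-01,  2.14703148e-01, -9.30886497e-05, -8.36725224e-04]), 'ft_force': array([ 0.28487374, -0.3834466 ,  0.4781057 ]), 'wrist_torque': array([0.07775592, 0.02416752, 0.00696806]), 'width': 0.09313445751470756}
```

View pics/top0.png

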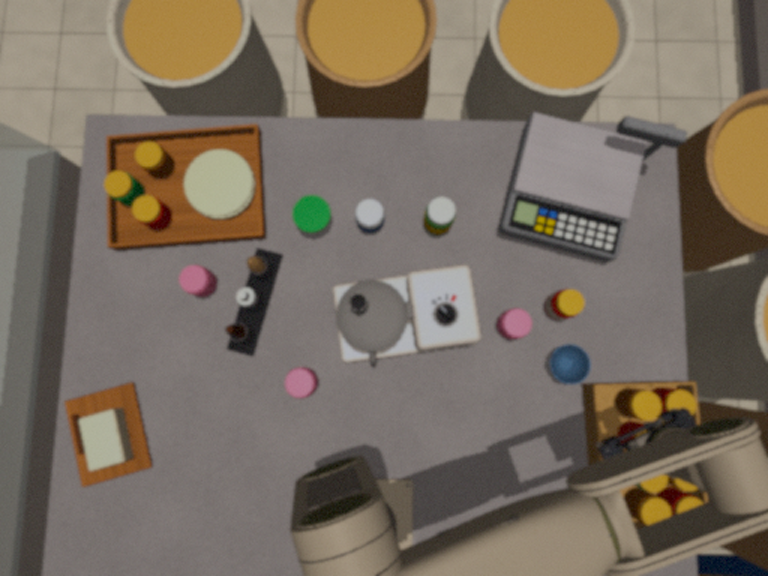

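View pics/side0.png

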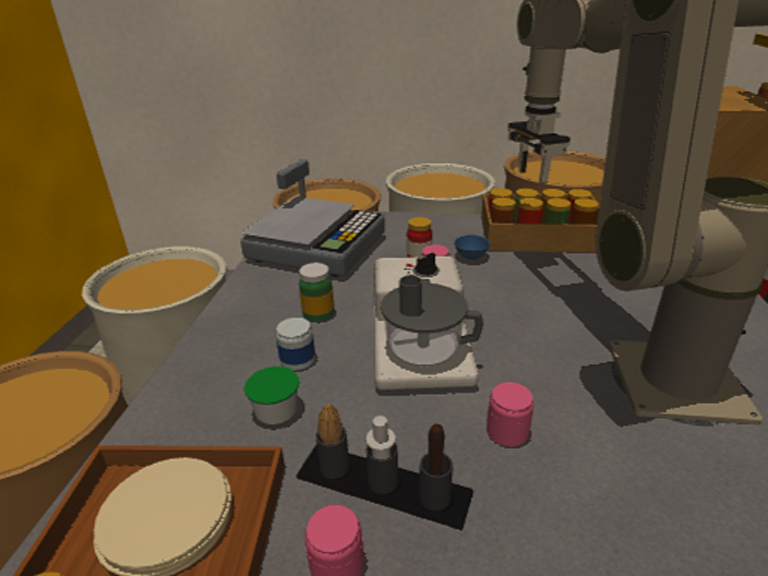

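The top view shows the stand at about (254,302). Candidates for the pusher, in 1.5x top-view pixels: the white flanged piece in the middle cup (246,296), the pale ribbed reamer (257,264) and the dark pestle (236,330). The tin's white top at (370,214) and the olive jar's lid at (440,212) are also white. The description fits the middle cup. The feed tube is near (358,303) and the dial near (446,314). I'll check these in a close crop and measure.

```bash
sed -i 's/    assert R.*/    if R.shape!=(3,3): from scipy.spatial.transform import Rotation as Ro; R=Ro.from_quat(R).as_matrix()/; s/^    P=p@R.T/    P=p@R.T/' h.py
python3 - <<'E'
s=open('h.py').read()
s=s.replace("    if R.shape!=(3,3): from scipy.spatial.transform import Rotation as Ro; R=Ro.from_quat(R).as_matrix()","    R=Rotation.from_quat(R).as_matrix()")
s="from scipy.spatial.transform import Rotation\n"+s
open('h.py','w').write(s)
E
python3 - <<'E'
from h import *
t=dict(np.load('last_top.npz'));s=dict(np.load('last_side.npz'))
T=world(t);S=world(s)
save(t,'t_st.png',(140,155,200,245),6); save(t,'t_pr.png',(215,170,325,245),6)
save(s,'s_st.png',(190,260,330,360),5)
def near(P,x,y,r,z0,z1):
    m=(np.hypot(P[...,0]-x,P[...,1]-y)<r)&(P[...,2]>z0)&(P[...,2]<z1); return P[m]
for n,P,(u,v) in(('push',T,(164,197)),('tube',T,(239,202)),('dial',T,(297,209)),('pushS',S,(253,285)),('dialS',S,(285,176)),('tubeS',S,(273,190))):
    print(n,P[v-2:v+3:2,u-2:u+3:2].round(4).tolist())
E
```

```text
push [[[0.5476, 0.3016, 0.1438], [0.5488, 0.297, 0.1343], [0.552, 0.2966, 0.1076]], [[0.5403, 0.3007, 0.1456], [0.5416, 0.2964, 0.1351], [0.5444, 0.2955, 0.1106]], [[0.5343, 0.3031, 0.1353], [0.5357, 0.2991, 0.123], [0.5373, 0.2953, 0.1097]]]
tube [[[0.5352, 0.0367, 0.1487], [0.5354, 0.0298, 0.1475], [0.5354, 0.0227, 0.1494]], [[0.5277, 0.0362, 0.1534], [0.5285, 0.0296, 0.1468], [0.528, 0.0224, 0.1529]], [[0.5209, 0.0362, 0.1508], [0.5209, 0.0291, 0.1527], [0.5211, 0.0222, 0.1524]]]
dial [[[0.5142, -0.1645, 0.1593], [0.5139, -0.1709, 0.164], [0.5168, -0.181, 0.1339]], [[0.509, -0.1665, 0.1388], [0.5076, -0.1716, 0.1571], [0.5072, -0.1778, 0.1637]], [[0.5023, -0.1669, 0.1352], [0.502, -0.1733, 0.1415], [0.5007, -0.1783, 0.1598]]]
pushS [[[0.5482, 0.3158, 0.1381], [0.5438, 0.3163, 0.1391], [0.5396, 0.315, 0.1382]], [[0.5481, 0.3174, 0.1337], [0.5437, 0.3176, 0.1345], [0.5395, 0.3166, 0.1339]], [[0.5483, 0.3177, 0.128], [0.5436, 0.3195, 0.1304], [0.5398, 0.3161, 0.1273]]]
dialS [[[0.5123, -0.1636, 0.1499], [0.5061, -0.1712, 0.1461], [0.4998, -0.1773, 0.1431]], [[0.5123, -0.165, 0.1416], [0.5059, -0.17, 0.1392], [0.4997, -0.1794, 0.1345]], [[0.5122, -0.166, 0.1336], [0.5056, -0.1657, 0.1341], [0.4992, -0.1711, 0.1314]]]
tubeS [[[0.5347, 0.0108, 0.1975], [0.5289, 0.0134, 0.1994], [0.5236, 0.0099, 0.1976]], [[0.5309, 0.0491, 0.214], [0.5288, 0.014, 0.1933], [nan, nan, nan]], [[0.5309, 0.0493, 0.2078], [0.5252, 0.0523, 0.21], [0.5203, 0.047, 0.2071]]]
```

View pics/t_st.png

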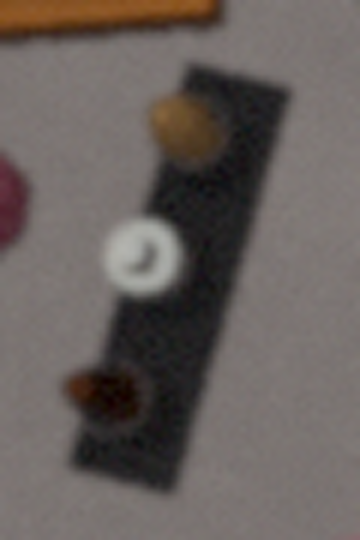

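View pics/t_pr.png

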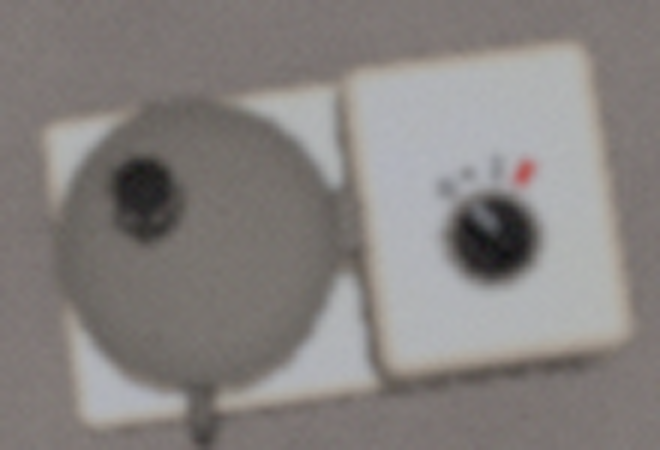

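View pics/s_st.png

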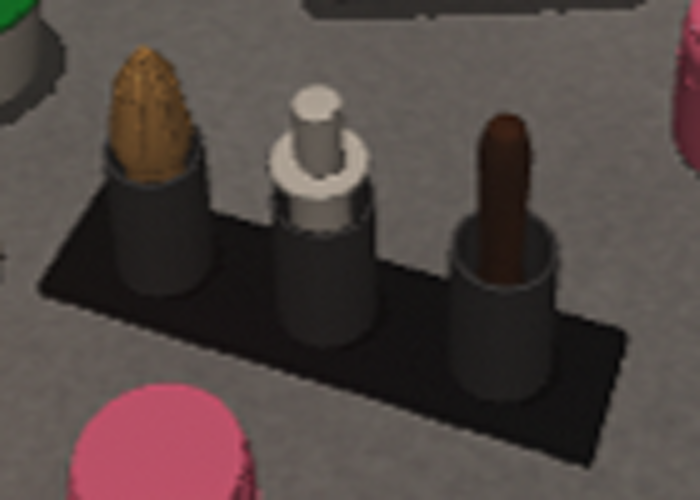

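```bash
cat > fit.py <<'E'
from h import *
from scipy.optimize import least_squares
def circ(p,r=None):
    if r is None:
        f=lambda q:np.hypot(p[:,0]-q[0],p[:,1]-q[1])-q[2]; x0=[*np.median(p[:,:2],0),.02]
    else:
        f=lambda q:np.hypot(p[:,0]-q[0],p[:,1]-q[1])-r; x0=np.median(p[:,:2],0)
    return least_squares(f,x0,loss='soft_l1',f_scale=.002).x
def near(P,x,y,r,z0,z1):
    m=(np.hypot(P[...,0]-x,P[...,1]-y)<r)&(P[...,2]>z0)&(P[...,2]<z1); return P[m]
E
python3 - <<'E'
from fit import *
t=dict(np.load('last_top.npz'));s=dict(np.load('last_side.npz'))
T=world(t);S=world(s)
for n,P in(('T',T),('S',S)):
    for z0,z1,nm in((.104,.108,'flange side?'),(.112,.134,'grip'),(.137,.15,'griptop')):
        q=near(P,.541,.305,.028,z0,z1); print(n,nm,len(q),q.mean(0).round(4),q.max(0).round(4),q.min(0).round(4))
    q=near(P,.528,.03,.035,.205,.225);print(n,'rim',len(q),q.mean(0).round(4),q.max(0).round(4),q.min(0).round(4), circ(q),circ(q,.0195))
    q=near(P,.507,-.172,.035,.155,.17);print(n,'bar',len(q),q.mean(0).round(4),q.max(0).round(4),q.min(0).round(4))
    c=q[:,:2]-q[:,:2].mean(0);w,v=np.linalg.eigh(c.T@c);print(v[:,1],np.degrees(np.arctan2(v[1,1],v[0,1])),np.sqrt(w/len(q))*12**.5)
# wall fits in side view
q=near(S,.541,.305,.014,.113,.135);print('gripfit',circ(q,.011))
q=near(S,.53,.03,.03,.16,.205);print('tubewall',len(q),circ(q,.021))
q=near(S,.541,.305,.03,.098,.106);print('flangewall',len(q),circ(q,.022),q.mean(0))
E
```

```text
T flange side? 33 [0.544  0.3017 0.1062] [0.5631 0.3254 0.108 ] [0.5231 0.2855 0.104 ]
T grip 7 [0.5415 0.298  0.1227] [0.5513 0.3007 0.1334] [0.5348 0.2961 0.1137]
T griptop 29 [0.5436 0.306  0.1414] [0.5517 0.3172 0.1473] [0.533  0.2958 0.137 ]
T rim 42 [0.5249 0.0285 0.2139] [0.545  0.0463 0.2207] [0.5049 0.0091 0.2052] [0.52515399 0.02783231 0.01925475] [0.52514585 0.02782104]
T bar 47 [ 0.5096 -0.1734  0.1608] [ 0.5282 -0.1571  0.1648] [ 0.4905 -0.1918  0.1561]
[-0.74830864 -0.66335072] -138.444078602566 [0.01227749 0.04659816]
S flange side? 86 [0.5441 0.3137 0.1049] [0.5669 0.3299 0.1079] [0.5255 0.2919 0.104 ]
S grip 73 [0.5452 0.3164 0.1231] [0.5566 0.3211 0.134 ] [0.5358 0.31   0.1128]
S griptop 58 [0.5458 0.3095 0.1392] [0.5557 0.3187 0.1413] [0.536  0.2968 0.1372]
S rim 93 [0.5274 0.0313 0.2097] [0.5468 0.0523 0.2146] [0.5076 0.0085 0.2052] [0.52736863 0.03080696 0.01937603] [0.5273683  0.03079385]
S bar 32 [ 0.5107 -0.1699  0.1579] [ 0.5283 -0.1546  0.1602] [ 0.4937 -0.186   0.1551]
[-0.72787223 -0.68571278] -136.70831097295124 [0.01360906 0.04726913]
gripfit [0.53411578 0.32456335]
tubewall 239 [0.52760869 0.02926786]
flangewall 155 [0.54689003 0.30346376] [0.54482692 0.31528168 0.10381572]
```

The crops confirm it: the middle cup holds the white flanged piece with a round grip, pale reamer beyond, dark pestle nearer. Averaging the two cameras, the pusher is at about (0.545,0.307), the tube at (0.526,0.029), and the dial at (0.510,-0.172) with its bar at about +42°. I'll raise the arm and go across.

>>> arm_command:
  deltas:
    - [60,0,0,50,0]
    - [60,0,0,100,0]
    - [60,0,0,150,-0.1]
    - [60,17,48,180,-0.2]
    - [60,34,96,180,-0.3]
    - [60,51,144,180,-0.4]
    - [60,68,192,180,-0.52]
    - [60,85,240,180,-0.52]
    - [60,102,288,180,-0.52]
    - [60,119,336,180,-0.52]
  grip_force: 20

```text
clock: 1.1
position: [0.3662, -0.2195, 0.38]
orientation: [0.999, -0.044, -0.0, -0.0]
ft_force: [1.1, -0.5, -0.1]
width: 0.056
```

>>> arm_command:
  deltas:
    - [60,17,50,0,0]
    - [60,34,100,0,0]
    - [60,51,150,0,0]
    - [60,68,200,0,0]
    - [60,85,250,0,0]
    - [60,102,300,0,0]
    - [60,120,350,0,0]
    - [60,137,400,0,0]
    - [60,155,450,0,0]
    - [60,172,500,0,0]

```text
clock: 2.1
position: [0.5289, 0.2535, 0.3798]
orientation: [0.999, -0.043, -0.0, 0.0]
ft_force: [0.8, -0.6, 0.3]
width: 0.0559
```

>>> arm_command:
  deltas:
    - [60,2,16,-50,0]
    - [60,2,16,-100,0]
    - [60,2,16,-150,0]
    - [60,2,16,-190,0]
    - [60,2,16,-190,0]
    - [60,2,16,-190,0]

```text
clock: 2.7
position: [0.5303, 0.2672, 0.1905]
orientation: [0.999, -0.044, -0.001, 0.0]
ft_force: [1.2, -0.4, 1.7]
width: 0.0559
```

```bash
python3 - <<'E'
from h import *
s=env.read_state();print(s['position'],s['ft_force'],s['clock'])
c=cap('side');save(c,'s1.png',(160,160,340,340),4);c=cap('top');save(c,'t1.png',(100,140,240,260),5)
E
```

```text
[0.53030055 0.26717379 0.19046832] [ 1.1536213  -0.40068438  1.70050289] 2.7
```

>>> arm_command:
  deltas:
    - [60,14,40,0,0]
    - [60,14,40,0,0]
    - [60,14,40,0,0]
    - [60,14,40,0,0]

```text
clock: 3.2
position: [0.5458, 0.3074, 0.1927]
orientation: [0.999, -0.044, 0.002, -0.001]
ft_force: [0.5, -0.2, 0.9]
width: 0.0553
```

```bash
python3 - <<'E'
from h import *
s=env.read_state();print(s['position'],s['ft_force'],s['clock'])
c=cap('side');save(c,'s2.png',(160,160,340,340),4);c=cap('top');save(c,'t2.png',(100,140,240,260),5)
E
```

```text
[0.54579999 0.30741151 0.19268529] [ 0.50003215 -0.17392794  0.87442361] 3.2
```

View pics/s2.png

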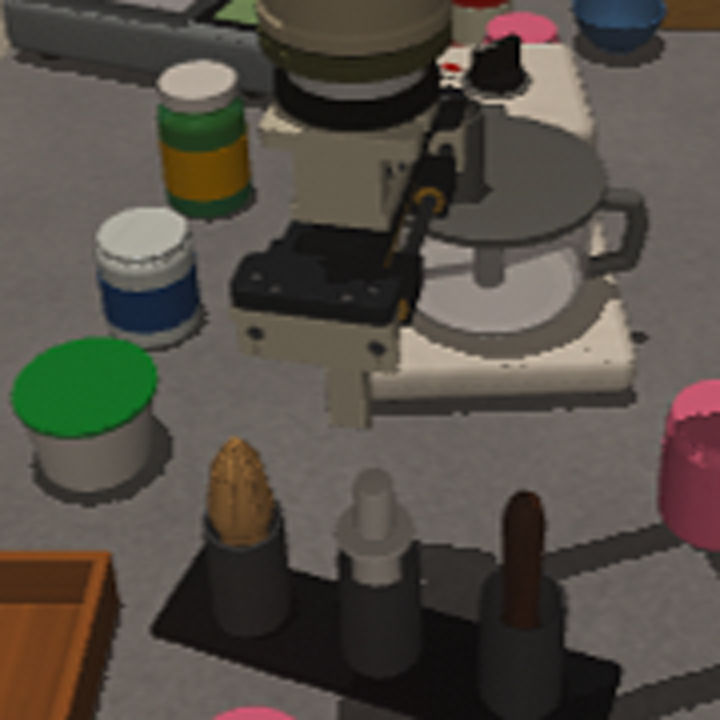

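View pics/t2.png

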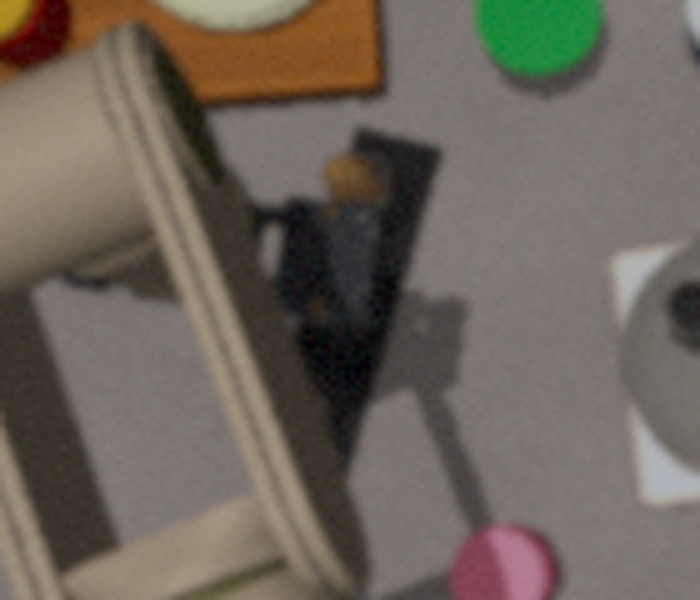

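```bash
python3 - <<'E'
from fit import *
s=dict(np.load('last_side.npz'));S=world(s)
q=near(S,.5458,.3074,.09,.183,.20)
print(len(q),q.min(0),q.max(0),np.median(q,0))
r=S[258:266,236:256,:];print(r[3].round(4).tolist())
q=near(S,.545,.307,.028,.137,.15);print('top',q.mean(0),circ(q[q[:,2]>.1385]),q.min(0),q.max(0))
print(env.read_state())
E
```

```text
Traceback (most recent call last):
ValueError: zero-size array to reduction operation minimum which has no identity
```

```bash
python3 - <<'E'
from fit import *
s=dict(np.load('last_side.npz'));S=world(s)
print(S[250:268:3,247].round(4).tolist())
print(S[258,236:256].round(4).tolist())
q=near(S,.545,.307,.028,.137,.15);print('top',q.mean(0),q.min(0),q.max(0))
st=env.read_state();print(st['position'],st['joint_pos'],st['dq'])
E
```

```text
[[0.5385, 0.394, 0.298], [0.5467, 0.3526, 0.2547], [0.5472, 0.3517, 0.2463], [0.5473, 0.3526, 0.2396], [0.5478, 0.3512, 0.2306], [0.5481, 0.3516, 0.2232]]
[[0.6312, 0.0868, -0.0024], [0.6284, 0.086, -0.0028], [0.6255, 0.0855, -0.003], [0.6226, 0.085, -0.0032], [0.6195, 0.0857, -0.0023], [0.6167, 0.0847, -0.0029], [0.557, 0.3522, 0.2409], [0.5553, 0.3509, 0.2398], [0.5533, 0.3512, 0.2403], [0.5513, 0.3513, 0.2406], [0.5493, 0.3515, 0.241], [0.5475, 0.3511, 0.2407], [0.5452, 0.3531, 0.2427], [0.5434, 0.3522, 0.2421], [0.5415, 0.3519, 0.242], [0.5407, 0.3453, 0.2362], [0.58, 0.1072, 0.0204], [0.5775, 0.1046, 0.0183], [0.575, 0.1025, 0.0167], [0.5721, 0.1022, 0.0167]]
top [0.5457359  0.30967124 0.13923939] [0.53584442 0.29870903 0.13729822] [0.55586356 0.3194119  0.14170418]
[0.54537023 0.30699116 0.19191341] [ 4.30901079e-01  2.01158051e-01  1.42492854e+00 -1.68309684e-04
  1.51336605e+00  2.08946909e+00] [-0.00060386  0.00239168  0.01087586  0.00067581 -0.00158771  0.00129837]
```

```bash
python3 - <<'E'
from fit import *
s=dict(np.load('last_side.npz'));S=world(s)
for v in range(248,300,2): print(v,S[v,244:260:3,1:].round(3).tolist())
save(s,'s2b.png',(220,220,280,310),8)
# project tcp & tip
R=Rotation.from_quat(s['rotation']).as_matrix();K=s['camera_matrix']
for p in([.5454,.307,.192],[.5454,.307,.181],[.5454,.335,.181],[.5454,.352,.181],[.545,.307,.141]):
    c=R.T@(np.array(p)-s['xyz']);print(p,(K@c/c[2])[:2])
E
```

```text
248 [[0.394, 0.302], [0.395, 0.303], [0.396, 0.304], [0.394, 0.304], [0.397, 0.307], [0.39, 0.301]]
250 [[0.394, 0.298], [0.394, 0.298], [0.396, 0.3], [0.396, 0.3], [0.397, 0.302], [0.39, 0.296]]
252 [[0.352, 0.256], [0.353, 0.258], [0.395, 0.295], [0.396, 0.296], [0.397, 0.297], [0.103, 0.041]]
254 [[0.353, 0.252], [0.352, 0.252], [0.352, 0.252], [0.104, 0.032], [0.104, 0.033], [0.104, 0.034]]
256 [[0.352, 0.246], [0.352, 0.246], [0.354, 0.248], [0.104, 0.025], [0.106, 0.028], [0.104, 0.027]]
258 [[0.351, 0.24], [0.351, 0.241], [0.352, 0.242], [0.105, 0.018], [0.107, 0.022], [0.103, 0.019]]
260 [[0.35, 0.234], [0.35, 0.235], [0.349, 0.235], [0.091, -0.001], [0.091, -0.001], [0.088, -0.003]]
262 [[0.351, 0.23], [0.351, 0.231], [0.351, 0.231], [0.098, -0.003], [0.099, -0.001], [0.1, 0.0]]
264 [[0.35, 0.224], [0.351, 0.225], [0.351, 0.226], [0.11, 0.0], [0.106, -0.002], [0.106, -0.001]]
266 [[0.116, -0.004], [0.349, 0.219], [0.353, 0.222], [0.117, -0.001], [0.112, -0.005], [0.112, -0.003]]
268 [[0.126, -0.002], [0.126, -0.001], [0.127, 0.0], [0.125, -0.001], [0.125, -0.0], [0.122, -0.0
[... 1079 characters left out ...]
 [0.318, 0.12], [0.314, 0.116], [0.301, 0.103]]
292 [[0.309, 0.102], [0.313, 0.106], [0.318, 0.113], [0.319, 0.114], [0.316, 0.112], [0.309, 0.106]]
294 [[0.317, 0.104], [0.317, 0.104], [0.317, 0.105], [0.319, 0.109], [0.315, 0.104], [0.313, 0.103]]
296 [[0.321, 0.102], [0.322, 0.103], [0.321, 0.104], [0.32, 0.104], [0.32, 0.104], [0.32, 0.105]]
298 [[0.308, 0.081], [0.328, 0.104], [0.327, 0.104], [0.326, 0.104], [0.326, 0.104], [0.322, 0.1]]
[0.5454, 0.307, 0.192] [252.13242029 261.48711623]
[0.5454, 0.307, 0.181] [252.28903653 265.40680446]
[0.5454, 0.335, 0.181] [250.32989912 274.90180409]
[0.5454, 0.352, 0.181] [249.07564398 280.98057732]
[0.545, 0.307, 0.141] [253.02108788 279.17830828]
```

View pics/s2b.png

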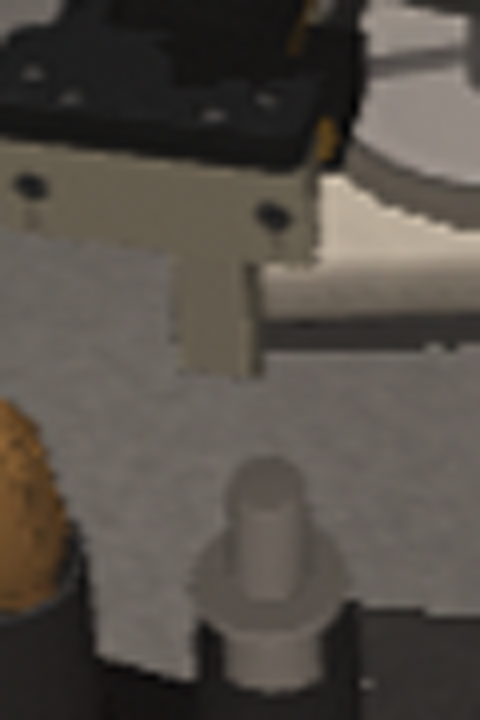

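The side crop shows the pusher at (265,470) and the finger end at (215,370). Depth puts that end about 36 mm higher than the state implies. I'll recheck before descending.

```bash
python3 - <<'E'
from fit import *
print(env.read_state()['position'])
s=cap('side');S=world(s);print(S[255:284:3,247].round(3).tolist())
t=cap('top');T=world(t)
m=near(T,.545,.307,.12,.15,.5);print(len(m));
import collections
print(np.histogram(m[:,2],bins=12))
st=env.read_state();print(st['position'],st['width'],st['clock'])
E
```

```text
[0.54537023 0.30699116 0.19191341]
[[0.547, 0.352, 0.249], [0.547, 0.351, 0.241], [0.548, 0.352, 0.234], [0.548, 0.35, 0.225], [0.593, 0.122, -0.001], [0.591, 0.134, -0.001], [0.589, 0.146, -0.001], [0.587, 0.157, -0.001], [0.586, 0.168, -0.001], [0.584, 0.179, -0.002]]
619
(array([ 36, 175, 334,   0,   0,   5,   3,  21,  12,  10,   6,  17]), array([0.29728625, 0.31408695, 0.33088766, 0.34768836, 0.36448907,
       0.38128978, 0.39809048, 0.41489119, 0.43169189, 0.4484926 ,
       0.4652933 , 0.48209401, 0.49889471]))
[0.54503827 0.30692205 0.19123528] 0.055898090836567556 3.4
```

>>> arm_command:
  deltas:
    - [60,0,0,-10,0]
    - [60,0,0,-20,0]
    - [60,0,0,-20,0]
    - [60,0,0,-20,0]

```text
clock: 3.8
position: [0.5442, 0.3071, 0.1692]
orientation: [0.999, -0.044, -0.001, 0.0]
ft_force: [-0.3, 0.3, 0.5]
width: 0.056
```

```bash
python3 - <<'E'
from fit import *
st=env.read_state();print(st['position'],st['joint_pos'],st['ft_force'])
s=cap('side');S=world(s);save(s,'s3.png',(200,200,300,320),6);
m=near(S,.545,.35,.03,.15,.5)
for v in range(255,290,2):print(v,S[v,243:254:5].round(3).tolist())
E
```

```text
[0.54415151 0.30705688 0.16921962] [4.31706036e-01 2.14048742e-01 1.45171942e+00 2.60073808e-06
 1.47774928e+00 2.08973980e+00] [-0.28825991  0.31425628  0.4823082 ]
255 [[0.546, 0.394, 0.286], [0.537, 0.395, 0.287], [0.527, 0.402, 0.295]]
257 [[0.546, 0.393, 0.28], [0.537, 0.395, 0.283], [0.528, 0.395, 0.284]]
259 [[0.546, 0.394, 0.277], [0.537, 0.396, 0.279], [0.528, 0.397, 0.281]]
261 [[0.547, 0.394, 0.272], [0.537, 0.396, 0.275], [0.528, 0.396, 0.276]]
263 [[0.556, 0.352, 0.228], [0.546, 0.353, 0.23], [0.578, 0.104, -0.002]]
265 [[0.556, 0.351, 0.222], [0.546, 0.351, 0.223], [0.577, 0.111, -0.003]]
267 [[0.557, 0.35, 0.216], [0.546, 0.351, 0.218], [0.539, 0.338, 0.206]]
269 [[0.557, 0.349, 0.21], [0.546, 0.352, 0.213], [0.539, 0.338, 0.201]]
271 [[0.557, 0.349, 0.204], [0.547, 0.351, 0.207], [0.539, 0.338, 0.195]]
273 [[0.558, 0.348, 0.198], [0.547, 0.349, 0.199], [0.539, 0.339, 0.19]]
275 [[0.599, 0.153, -0.003], [0.547, 0.35, 0.195], [0.539, 0.34, 0.186]]
277 [[nan, nan, nan], [0.584, 0.161, -0.001], [0.546, 0.299, 0.139]]
279 [[0.597, 0.167, -0.004], [0.583, 0.168, -0.001], [0.545, 0.307, 0.141]]
281 [[0.595, 0.178, -0.0], [0.556, 0.31, 0.138], [0.545, 0.309, 0.138]]
283 [[0.594, 0.184, -0.001], [0.555, 0.314, 0.136], [0.544, 0.317, 0.14]]
285 [[0.593, 0.19, -0.003], [0.556, 0.313, 0.128], [0.543, 0.32, 0.137]]
287 [[0.592, 0.198, -0.001], [0.556, 0.312, 0.122], [0.544, 0.318, 0.129]]
289 [[0.591, 0.204, -0.002], [0.556, 0.311, 0.114], [0.544, 0.32, 0.124]]
```

View pics/s3.png

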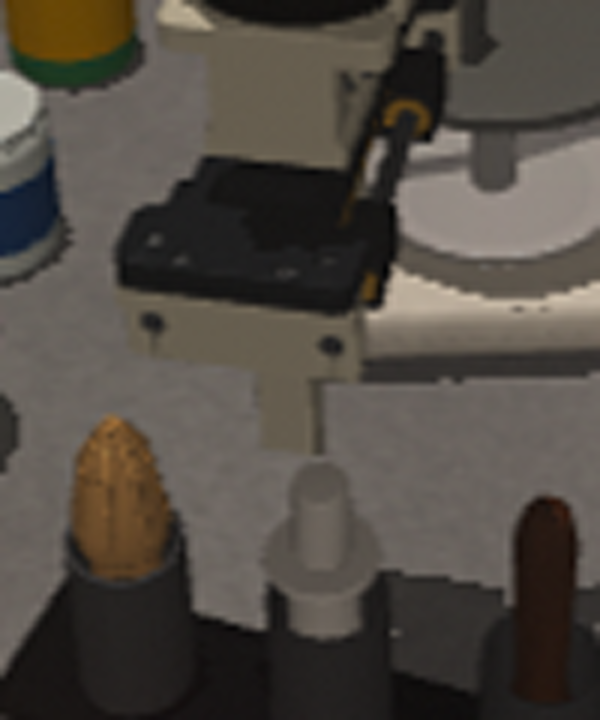

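Side crop: the finger end at (290,450) is still clear of the grip top at (320,470). In the image the tip sits 25–30 mm above the stated value, so I'll step down by vision. Going 50 mm lower is safe whichever is right.

>>> arm_command:
  deltas:
    - [60,-1,0,-15,0]
    - [60,-1,0,-30,0]
    - [60,-1,0,-45,0]
    - [60,-1,0,-48,0]
    - [60,-1,0,-48,0]
    - [60,-1,0,-48,0]

```text
clock: 4.45
position: [0.544, 0.3075, 0.1226]
orientation: [0.999, -0.044, 0.0, -0.0]
ft_force: [0.0, -0.1, -0.2]
width: 0.0557
```

```bash
python3 - <<'E'
from fit import *
st=env.read_state();print(st['position'],st['joint_pos'],st['ft_force'])
s=cap('side');S=world(s);save(s,'s4.png',(200,200,300,320),6);
for v in range(265,300,2):print(v,S[v,243:254:5].round(3).tolist())
E
```

```text
[0.54398678 0.30747409 0.12260456] [4.32418746e-01 2.42668464e-01 1.50502521e+00 1.29446784e-05
 1.39351534e+00 2.09042924e+00] [ 0.0208153  -0.08276884 -0.24361715]
265 [[0.546, 0.399, 0.267], [0.537, 0.397, 0.266], [0.528, 0.397, 0.267]]
267 [[0.546, 0.403, 0.266], [0.537, 0.402, 0.266], [0.528, 0.401, 0.266]]
269 [[0.546, 0.402, 0.26], [0.537, 0.403, 0.263], [0.528, 0.404, 0.264]]
271 [[0.546, 0.401, 0.255], [0.537, 0.402, 0.257], [0.528, 0.404, 0.26]]
273 [[0.546, 0.402, 0.251], [0.537, 0.401, 0.251], [0.528, 0.401, 0.252]]
275 [[0.548, 0.395, 0.239], [0.539, 0.395, 0.24], [0.528, 0.402, 0.248]]
277 [[0.548, 0.396, 0.235], [0.539, 0.394, 0.234], [0.53, 0.395, 0.236]]
279 [[0.548, 0.395, 0.229], [0.539, 0.394, 0.229], [0.53, 0.396, 0.232]]
281 [[0.595, 0.177, -0.001], [0.539, 0.395, 0.225], [0.53, 0.393, 0.224]]
283 [[0.594, 0.184, -0.001], [0.547, 0.354, 0.177], [0.539, 0.345, 0.169]]
285 [[0.593, 0.189, -0.004], [0.548, 0.35, 0.167], [0.539, 0.345, 0.163]]
287 [[0.592, 0.197, -0.003], [0.548, 0.351, 0.163], [0.539, 0.346, 0.159]]
289 [[0.591, 0.205, -0.002], [0.549, 0.35, 0.156], [0.539, 0.345, 0.151]]
291 [[0.589, 0.212, -0.001], [0.549, 0.35, 0.15], [0.539, 0.346, 0.147]]
293 [[0.588, 0.217, -0.003], [0.556, 0.315, 0.106], [0.544, 0.321, 0.114]]
295 [[0.587, 0.225, -0.002], [0.555, 0.32, 0.105], [0.545, 0.317, 0.103]]
297 [[0.586, 0.233, -0.001], [0.555, 0.324, 0.103], [0.544, 0.323, 0.103]]
299 [[0.585, 0.239, -0.001], [0.554, 0.327, 0.1], [0.543, 0.329, 0.104]]
```

View pics/s4.png

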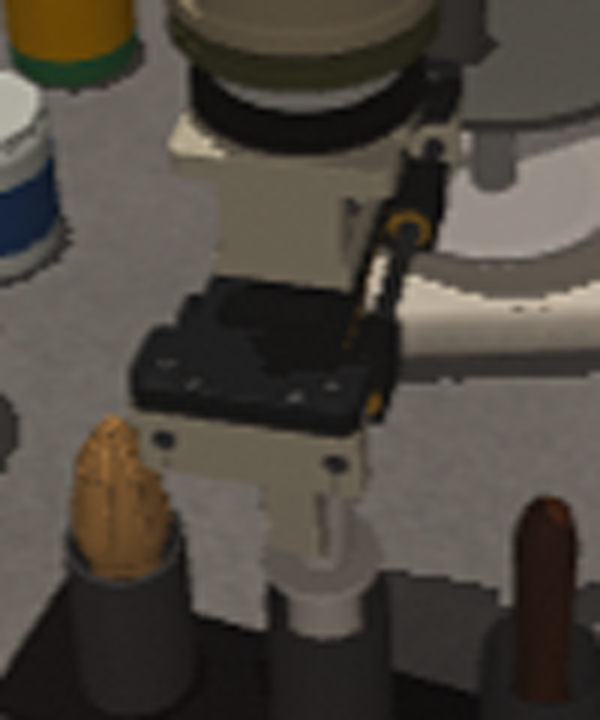

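The side crop shows the finger end at (300,565), apparently near grip-top height, while the state says the tips are 6 mm above the flange. A soft close will settle it.

>>> arm_command:
  deltas:
    - [30,0,0,0,0]
    - [20,0,0,0,0]
    - [10,0,0,0,0]
    - [10,0,0,0,0]
    - [10,0,0,0,0]
  grip_force: 5

```text
clock: 5.0
position: [0.5438, 0.3074, 0.1224]
orientation: [0.999, -0.044, 0.0, -0.0]
ft_force: [-0.6, -0.5, 0.5]
width: 0.0208
```

```bash
python3 - <<'E'
from fit import *
st=env.read_state();print(st['position'],st['width'],st['ft_force'],st['clock'])
s=cap('side');S=world(s);save(s,'s5.png',(200,220,300,320),6);
for v in range(275,300,2):print(v,S[v,243:256:4].round(3).tolist())
E
```

```text
[0.54378527 0.30738446 0.12238535] 0.02075868508363801 [-0.57194895 -0.47757486  0.50343002] 5.0
275 [[0.548, 0.393, 0.237], [0.541, 0.394, 0.238], [0.533, 0.395, 0.241], [0.525, 0.403, 0.249]]
277 [[0.548, 0.394, 0.233], [0.541, 0.395, 0.235], [0.533, 0.396, 0.237], [0.526, 0.397, 0.238]]
279 [[0.549, 0.394, 0.228], [0.541, 0.395, 0.23], [0.534, 0.395, 0.23], [0.526, 0.396, 0.233]]
281 [[0.595, 0.176, -0.002], [0.541, 0.397, 0.227], [0.534, 0.396, 0.226], [0.526, 0.394, 0.226]]
283 [[0.594, 0.182, -0.003], [0.554, 0.332, 0.154], [0.545, 0.332, 0.155], [0.537, 0.328, 0.152]]
285 [[0.593, 0.189, -0.003], [0.554, 0.333, 0.149], [0.545, 0.333, 0.15], [0.537, 0.329, 0.147]]
287 [[0.591, 0.2, 0.001], [0.561, 0.297, 0.105], [0.548, 0.318, 0.129], [0.54, 0.317, 0.128]]
289 [[0.59, 0.206, -0.0], [0.56, 0.302, 0.104], [0.549, 0.317, 0.121], [0.54, 0.317, 0.122]]
291 [[0.589, 0.212, -0.001], [0.559, 0.31, 0.107], [0.548, 0.321, 0.119], [0.54, 0.317, 0.116]]
293 [[0.587, 0.222, 0.002], [0.559, 0.314, 0.104], [0.549, 0.319, 0.111], [0.54, 0.317, 0.11]]
295 [[0.587, 0.224, -0.003], [0.557, 0.321, 0.106], [0.549, 0.318, 0.104], [0.54, 0.318, 0.104]]
297 [[0.586, 0.231, -0.003], [0.557, 0.326, 0.105], [0.548, 0.325, 0.106], [0.539, 0.323, 0.104]]
299 [[0.585, 0.238, -0.003], [0.557, 0.325, 0.098], [0.547, 0.33, 0.105], [0.538, 0.33, 0.105]]
```

View pics/s5.png

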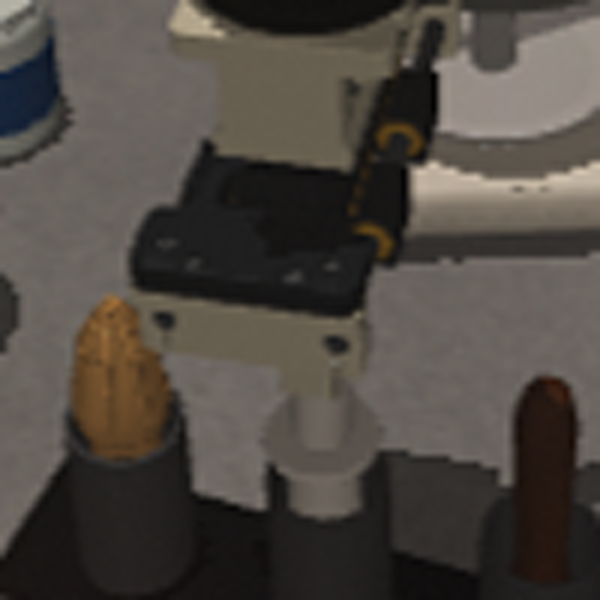

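The fingers stopped at 20.8 mm, but the image shows them catching only the top of the grip, with the tips at about z 0.14. I trust the image over the state here. I'll open and go 26 mm lower in steps, watching force.

>>> arm_command:
  deltas:
    - [50,0,0,0,0]
    - [60,0,0,0,0]
    - [60,0,0,-6,0]
    - [60,0,0,-12,0]
    - [60,0,0,-17,0]
    - [60,0,0,-17,0]
    - [60,0,0,-17,0]

```text
clock: 5.75
position: [0.5428, 0.307, 0.1041]
orientation: [0.999, -0.044, -0.001, 0.001]
ft_force: [0.4, -0.5, -0.7]
width: 0.0558
```

```bash
python3 - <<'E'
from fit import *
st=env.read_state();print(st['position'],st['width'],st['ft_force'],st['clock'])
s=cap('side');S=world(s);save(s,'s6.png',(200,220,300,320),6);
for v in range(279,306,2):print(v,S[v,243:256:4].round(3).tolist())
E
```

```text
[0.54283344 0.30700203 0.10408197] 0.05580320356243328 [ 0.37026448 -0.48329944 -0.70496912] 5.75
279 [[0.547, 0.4, 0.235], [0.54, 0.401, 0.236], [0.532, 0.404, 0.24], [0.525, 0.404, 0.241]]
281 [[0.548, 0.4, 0.229], [0.54, 0.401, 0.231], [0.533, 0.401, 0.232], [0.525, 0.402, 0.233]]
283 [[0.549, 0.394, 0.218], [0.542, 0.394, 0.219], [0.534, 0.396, 0.221], [0.526, 0.396, 0.222]]
285 [[0.549, 0.394, 0.212], [0.542, 0.395, 0.214], [0.534, 0.396, 0.216], [0.527, 0.395, 0.216]]
287 [[0.55, 0.393, 0.207], [0.542, 0.394, 0.209], [0.534, 0.395, 0.21], [0.527, 0.396, 0.212]]
289 [[0.59, 0.205, -0.001], [0.551, 0.351, 0.157], [0.542, 0.353, 0.16], [0.527, 0.396, 0.207]]
291 [[0.569, 0.307, 0.103], [0.551, 0.351, 0.151], [0.542, 0.353, 0.154], [0.541, 0.311, 0.109]]
293 [[0.589, 0.217, -0.003], [0.551, 0.35, 0.144], [0.543, 0.351, 0.146], [0.541, 0.312, 0.105]]
295 [[0.587, 0.226, -0.0], [0.551, 0.351, 0.139], [0.543, 0.352, 0.141], [0.54, 0.32, 0.106]]
297 [[0.587, 0.229, -0.005], [0.552, 0.351, 0.133], [0.543, 0.35, 0.134], [0.539, 0.323, 0.104]]
299 [[0.585, 0.24, 0.0], [0.561, 0.307, 0.078], [0.55, 0.316, 0.088], [0.541, 0.316, 0.09]]
301 [[0.584, 0.245, -0.002], [0.563, 0.297, 0.059], [0.55, 0.316, 0.082], [0.541, 0.316, 0.084]]
303 [[0.582, 0.254, 0.002], [0.563, 0.299, 0.055], [0.55, 0.317, 0.077], [0.541, 0.317, 0.078]]
305 [[0.58, 0.264, 0.006], [0.557, 0.328, 0.082], [0.55, 0.319, 0.073], [0.541, 0.316, 0.07]]
```

View pics/s6.png

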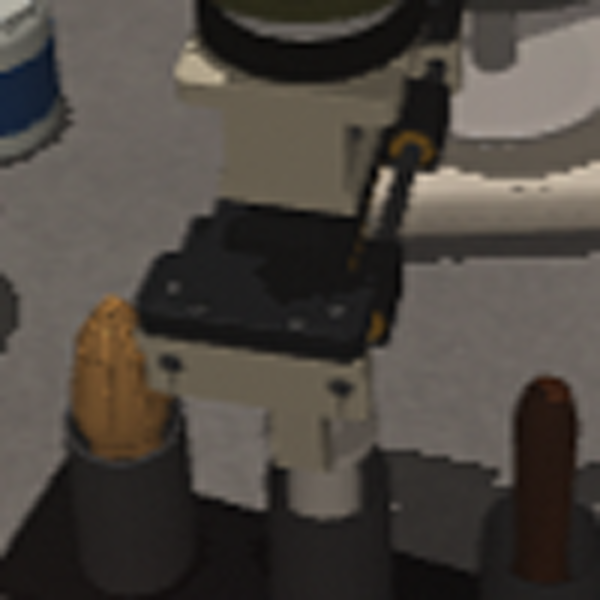

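>>> arm_command:
  deltas:
    - [60,1,0,-6,0]
    - [60,1,0,-12,0]
    - [60,1,0,-17,0]
    - [60,1,0,-17,0]
    - [50,1,0,-17,0]
    - [40,1,0,-17,0]
    - [20,1,0,-17,0]
    - [10,1,0,-17,0]
    - [10,1,0,-17,0]

```text
clock: 6.7
position: [0.545, 0.3074, 0.0886]
orientation: [0.999, -0.044, 0.0, -0.0]
ft_force: [-0.3, -0.9, 3.7]
width: 0.0217
```

```bash
python3 - <<'E'
from fit import *
st=env.read_state();print(st['position'],st['width'],st['ft_force'],st['clock'])
s=cap('side');S=world(s);save(s,'s7.png',(200,220,300,320),6);
for v in range(287,310,2):print(v,S[v,243:256:4].round(3).tolist())
E
```

```text
[0.54495608 0.30743485 0.08863506] 0.021688023069581945 [-0.34091576 -0.92380641  3.71074225] 6.7
287 [[0.548, 0.4, 0.214], [0.541, 0.401, 0.216], [0.533, 0.401, 0.217], [0.526, 0.402, 0.218]]
289 [[0.55, 0.393, 0.202], [0.542, 0.396, 0.205], [0.534, 0.396, 0.206], [0.526, 0.403, 0.214]]
291 [[0.55, 0.393, 0.196], [0.542, 0.396, 0.2], [0.534, 0.396, 0.201], [0.527, 0.397, 0.203]]
293 [[0.55, 0.394, 0.192], [0.542, 0.396, 0.195], [0.535, 0.396, 0.195], [0.527, 0.394, 0.194]]
295 [[0.587, 0.226, -0.001], [0.555, 0.333, 0.119], [0.546, 0.336, 0.124], [0.527, 0.395, 0.19]]
297 [[0.586, 0.233, -0.001], [0.557, 0.326, 0.105], [0.546, 0.334, 0.116], [0.539, 0.328, 0.109]]
299 [[0.585, 0.239, -0.001], [0.556, 0.328, 0.101], [0.547, 0.329, 0.103], [0.539, 0.327, 0.102]]
301 [[0.584, 0.244, -0.003], [0.563, 0.298, 0.06], [0.549, 0.323, 0.09], [0.54, 0.321, 0.089]]
303 [[0.582, 0.252, -0.001], [0.563, 0.3, 0.056], [0.549, 0.321, 0.082], [0.54, 0.32, 0.081]]
305 [[0.58, 0.264, 0.006], [0.557, 0.328, 0.082], [0.549, 0.323, 0.077], [0.541, 0.321, 0.076]]
307 [[0.579, 0.271, 0.007], [0.557, 0.328, 0.076], [0.548, 0.331, 0.08], [0.539, 0.33, 0.08]]
309 [[0.578, 0.278, 0.008], [0.558, 0.328, 0.069], [0.548, 0.333, 0.076], [0.539, 0.332, 0.076]]
```

View pics/s7.png

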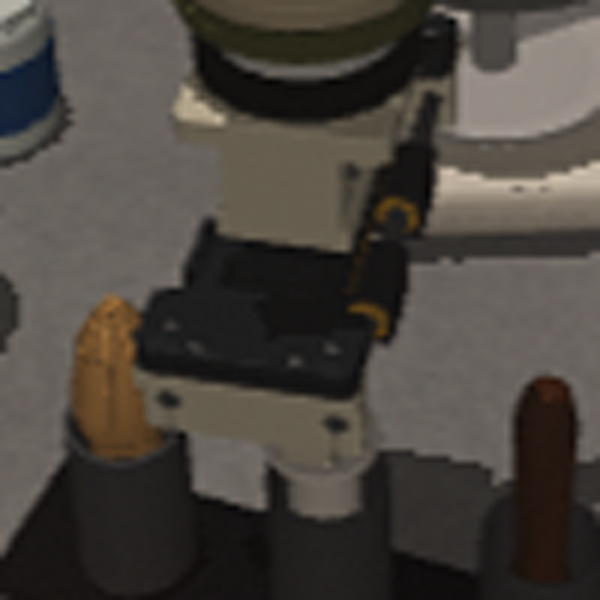

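The grip holds at 21.7 mm with the tips just above the flange, at the bottom of the crop's gripper near (320,460). I'll firm up and lift straight out.

>>> arm_command:
  deltas:
    - [0,0,0,0,0]
    - [0,0,0,0,0]
    - [0,0,0,15,0]
    - [0,0,0,40,0]
    - [0,0,0,70,0]
    - [0,0,0,105,0]
    - [0,0,0,145,0]
    - [0,0,0,190,0]
    - [0,0,0,240,0]
    - [0,0,0,265,0]
  grip_force: 25

```text
clock: 7.75
position: [0.5453, 0.3078, 0.3599]
orientation: [0.999, -0.043, 0.003, -0.002]
ft_force: [-0.1, -0.4, 0.2]
width: 0.0219
```

>>> arm_command:
  deltas:
    - [0,-2,-25,0,0]
    - [0,-4,-60,0,0]
    - [0,-7,-100,0,0]
    - [0,-9,-140,0,0]
    - [0,-12,-180,0,0]
    - [0,-15,-220,0,0]
    - [0,-17,-255,0,0]
    - [0,-18,-278,0,0]
    - [0,-18,-278,0,0]
    - [0,-18,-278,0,0]

```text
clock: 8.75
position: [0.5266, 0.0294, 0.354]
orientation: [0.999, -0.044, 0.0, -0.0]
ft_force: [0.1, 0.4, -1.2]
width: 0.0215
```

```bash
python3 - <<'E'
from fit import *
st=env.read_state();print(st['position'],st['width'],st['ft_force'],st['clock'])
s=cap('side');save(s,'s8.png',(190,60,350,240),4)
t=cap('top');save(t,'t8.png',(180,130,340,250),4)
E
```

```text
[0.52663942 0.02937755 0.35395252] 0.021498500857864516 [ 0.13541179  0.3948731  -1.21582051] 8.75
```

View pics/s8.png

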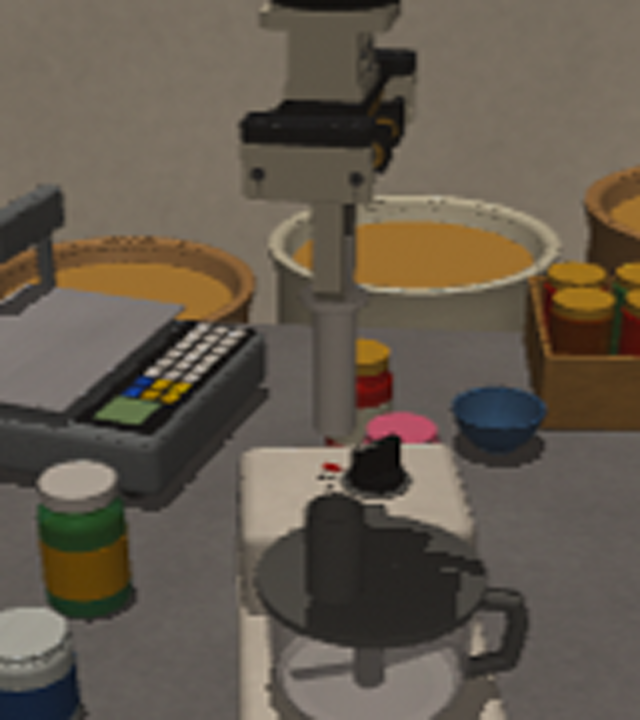

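View pics/t8.png

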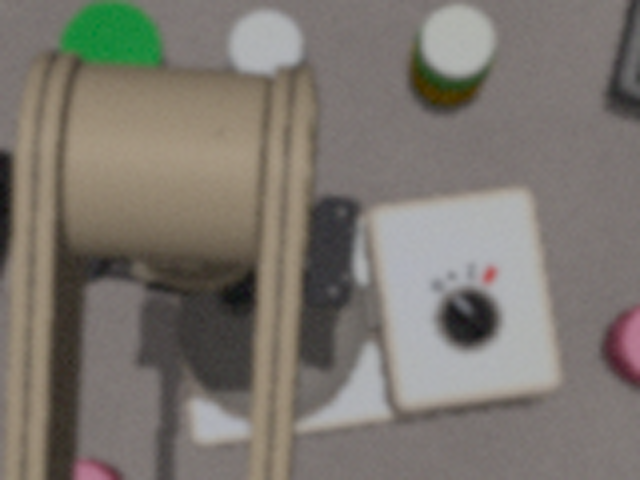

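The pusher hangs upright at (333,370) over the tube at (335,540) in the side crop. I'll measure the offset between the axes.

```bash
python3 - <<'E'
from fit import *
s=dict(np.load('last_side.npz'));S=world(s)
m=near(S,.5275,.03,.05,.22,.45)
print(np.histogram(m[:,2],bins=np.arange(.22,.46,.01)))
for z0,z1 in((.27,.29),(.29,.31),(.31,.33),(.33,.345)):
    q=near(S,.5275,.03,.03,z0,z1);print(z0,len(q),circ(q,.014),q.min(0).round(4),q.max(0).round(4))
q=near(S,.5275,.03,.03,.17,.205);q=q[q[:,1]>.033];print('tube',circ(q,.021),q.min(0),q.max(0))
q=near(S,.5275,.03,.03,.165,.20);print('tube',circ(q,.021))
q=near(S,.5275,.03,.035,.208,.217);print('rim',circ(q,.0195),circ(q))
E
```

```text
(array([ 0,  0,  0,  0,  0, 17, 39, 36, 39, 40, 37, 39, 45, 37, 71, 31, 41,
       45, 46, 46, 34, 17,  0]), array([0.22, 0.23, 0.24, 0.25, 0.26, 0.27, 0.28, 0.29, 0.3 , 0.31, 0.32,
       0.33, 0.34, 0.35, 0.36, 0.37, 0.38, 0.39, 0.4 , 0.41, 0.42, 0.43,
       0.44, 0.45]))
0.27 56 [0.52773481 0.02920952] [0.5141 0.0296 0.2741] [0.5401 0.0458 0.2899]
0.29 75 [0.52789116 0.02950475] [0.5141 0.0316 0.2906] [0.5401 0.0461 0.3092]
0.31 77 [0.52763932 0.02929412] [0.514  0.03   0.3102] [0.5399 0.046  0.3292]
0.33 62 [0.52776896 0.02930523] [0.5143 0.032  0.3304] [0.5396 0.0455 0.3445]
tube [0.5274138  0.02864099] [0.5071429  0.0334614  0.17038088] [0.54618593 0.05247002 0.20493392]
tube [0.52729872 0.0289564 ]
rim [0.52757131 0.03072716] [0.52755689 0.03069769 0.01911466]
```

Axes agree within 1 mm and the pusher is vertical. It needs about 150 mm down.

>>> arm_command:
  deltas:
    - [0,0,0,-25,0]
    - [0,0,0,-45,0]
    - [0,0,0,-58,0]
    - [0,0,0,-70,0]
    - [0,0,0,-82,0]
    - [0,0,0,-94,0]
    - [0,0,0,-106,0]
    - [0,0,0,-118,0]
    - [0,0,0,-130,0]
    - [0,0,0,-138,0]

```text
clock: 9.85
position: [0.5264, 0.0294, 0.2139]
orientation: [0.999, -0.044, -0.001, -0.0]
ft_force: [-0.2, 0.7, -0.8]
width: 0.0217
```

>>> arm_command:
  deltas:
    - [0,0,0,-4,0]
    - [0,0,0,-8,0]
    - [0,0,0,-11,0]
    - [0,0,0,-13,0]
    - [0,0,0,-13,0]

```text
clock: 10.35
position: [0.5271, 0.0294, 0.2028]
orientation: [0.999, -0.044, 0.0, -0.0]
ft_force: [0.8, -0.0, -0.9]
width: 0.0219
```

>>> arm_command:
  deltas:
    - [0,0,0,-1,0]
    - [0,0,0,-2,0]
    - [0,0,0,-3,0]
    - [0,0,0,-3,0]

```text
clock: 10.75
position: [0.5273, 0.0293, 0.2025]
orientation: [0.999, -0.044, 0.001, 0.0]
ft_force: [-8.4, -0.0, 16.6]
width: 0.0219
```

```bash
python3 - <<'E'
from fit import *
st=env.read_state();print(st['position'],st['width'],st['ft_force'],st['clock'])
s=cap('side');save(s,'s9.png',(220,130,320,230),6);S=world(s)
for v in range(170,200,2):print(v,S[v,268:280:4].round(3).tolist())
E
```

```text
[0.52729049 0.02929174 0.20247108] 0.021889662373270582 [-8.37606797 -0.04496494 16.55405321] 10.75
170 [[0.531, 0.115, 0.309], [0.522, 0.118, 0.311], [0.512, 0.117, 0.311]]
172 [[0.531, 0.116, 0.304], [0.522, 0.118, 0.305], [0.512, 0.117, 0.305]]
174 [[0.538, 0.057, 0.267], [0.527, 0.057, 0.267], [0.519, 0.03, 0.253]]
176 [[0.538, 0.059, 0.262], [0.528, 0.056, 0.261], [0.519, 0.035, 0.25]]
178 [[0.538, 0.057, 0.255], [0.527, 0.057, 0.255], [0.519, 0.038, 0.245]]
180 [[0.538, 0.058, 0.249], [0.527, 0.057, 0.249], [0.519, 0.033, 0.236]]
182 [[0.538, 0.056, 0.242], [0.527, 0.06, 0.245], [0.519, 0.036, 0.232]]
184 [[0.538, 0.056, 0.236], [0.528, 0.053, 0.235], [0.519, 0.034, 0.224]]
186 [[0.538, 0.055, 0.23], [0.528, 0.053, 0.229], [0.519, 0.033, 0.218]]
188 [[0.539, 0.047, 0.219], [0.529, 0.045, 0.218], [0.518, 0.044, 0.218]]
190 [[0.539, 0.05, 0.214], [0.528, 0.051, 0.215], [0.517, 0.05, 0.215]]
192 [[0.539, 0.047, 0.206], [0.528, 0.047, 0.207], [0.518, 0.046, 0.207]]
194 [[0.539, 0.046, 0.199], [0.528, 0.05, 0.202], [0.518, 0.046, 0.2]]
196 [[0.54, 0.044, 0.191], [0.528, 0.049, 0.195], [0.518, 0.046, 0.194]]
198 [[0.54, 0.045, 0.185], [0.528, 0.051, 0.19], [0.517, 0.049, 0.189]]
```

View pics/s9.png

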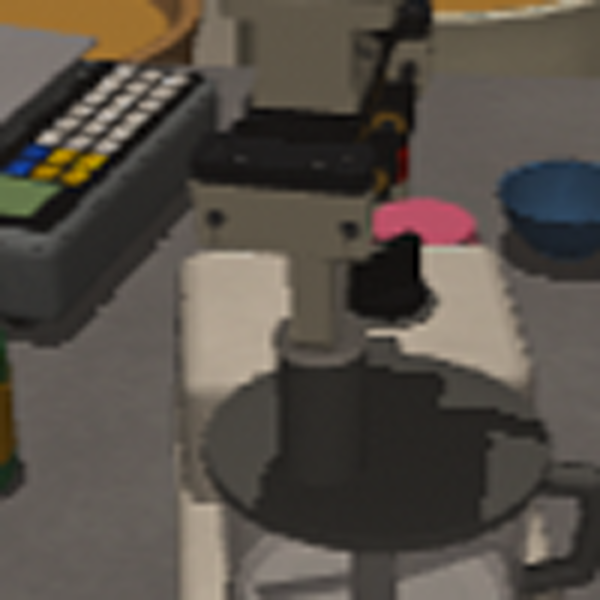

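The flange sits on the rim at (315,350), and 16.6 N of contact comes at the expected depth, so it's home. I'll release and retreat upward.

>>> arm_command:
  deltas:
    - [15,0,0,2,0]
    - [30,0,0,2,0]
    - [45,0,0,2,0]
    - [50,0,0,2,0]
    - [50,0,0,2,0]
    - [50,0,0,15,0]
    - [50,0,0,45,0]
    - [50,0,0,85,0]
    - [50,0,0,110,0]
    - [50,0,0,110,0]

```text
clock: 11.8
position: [0.5286, 0.0293, 0.3148]
orientation: [0.999, -0.044, 0.004, -0.0]
ft_force: [-0.2, 0.2, 0.1]
width: 0.0468
```

>>> arm_command:
  deltas:
    - [50,-3,-35,0,0.14]
    - [50,-6,-80,0,0.28]
    - [50,-10,-125,0,0.42]
    - [50,-14,-165,0,0.56]
    - [50,-16,-200,0,0.7]
    - [50,-16,-200,0,0.82]
    - [50,-16,-200,0,0.82]
    - [50,-16,-200,0,0.82]

```text
clock: 12.6
position: [0.5105, -0.1703, 0.3087]
orientation: [0.934, 0.357, -0.0, -0.001]
ft_force: [0.2, 0.2, -0.9]
width: 0.0463
```

```bash
python3 - <<'E'
from fit import *
st=env.read_state();print(st['position'],st['orientation'],st['width'],st['ft_force'],st['clock'])
s=cap('side');save(s,'s10.png',(220,100,320,220),6);S=world(s)
t=cap('top');save(t,'t10.png',(200,140,340,250),5);T=world(t)
q=near(S,.5275,.03,.03,.222,.246);print('grip',len(q),circ(q,.011))
q=near(S,.5275,.03,.014,.246,.27);print('top',len(q),np.median(q[:,2]))
q=near(S,.5275,.03,.035,.2135,.2215);print('flange',len(q),circ(q,.022),q.max(0))
for n,P in(('T',T),('S',S)):
    q=near(P,.511,-.172,.032,.155,.17);print(n,'bar',len(q),q.mean(0).round(4),q.max(0).round(4),q.min(0).round(4))
    if len(q)<5: continue
    r=cv2.minAreaRect((q[:,:2]*1000).astype(np.float32));print(r)
    c=q[:,:2]-q[:,:2].mean(0);w,v=np.linalg.eigh(c.T@c);print(np.degrees(np.arctan2(v[1,1],v[0,1])))
E
```

```text
[ 0.51050596 -0.17026289  0.30869547] [ 9.34272113e-01  3.56560241e-01 -3.83735425e-04 -5.16074964e-04] 0.04630309068124668 [ 0.20569227  0.20486664 -0.89213144] 12.6
grip 62 [0.52867571 0.02969125]
top 40 0.2518071534543208
flange 87 [0.52878348 0.02544673] [0.54915916 0.05271864 0.22129437]<stdin>:9: RuntimeWarning: Mean of empty slice.
  ret = um.true_divide(
Traceback (most recent call last):
ValueError: zero-size array to reduction operation maximum which has no identity
```

View pics/s10.png

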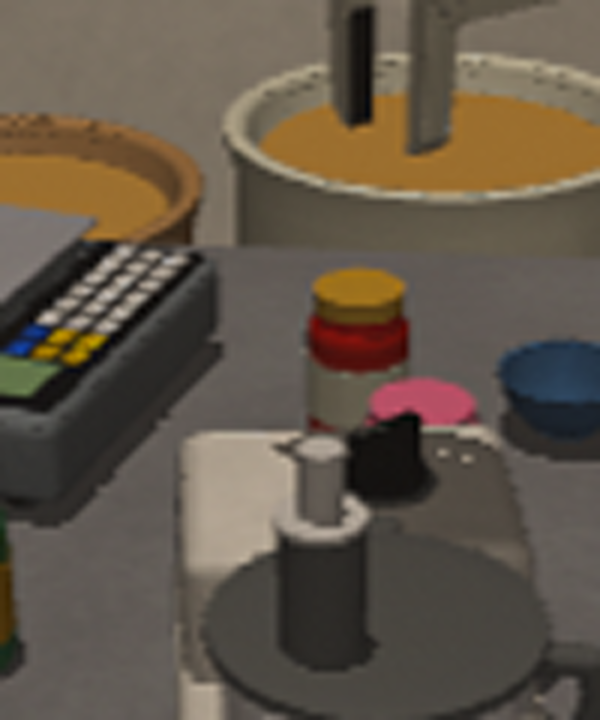

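View pics/t10.png

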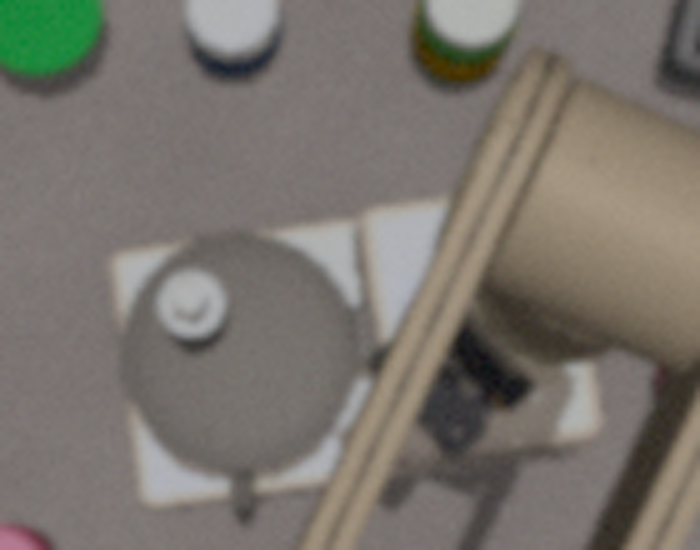

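The pusher is home in the tube at (320,500), let go and upright, and the dial is still at off with its bar at (390,455). Next I'll measure the dial and the finger ends in the side view.

```bash
python3 - <<'E'
from fit import *
s=dict(np.load('last_side.npz'));S=world(s)
q=near(S,.511,-.172,.032,.153,.17);print('bar',len(q),q.mean(0).round(4),q.max(0).round(4),q.min(0).round(4))
print(cv2.minAreaRect((q[:,:2]*1000).astype(np.float32)))
for lo in(.153,.156,.158):
    p=q[q[:,2]>lo];c=p[:,:2]-p[:,:2].mean(0);w,v=np.linalg.eigh(c.T@c);print(lo,len(p),p.mean(0),np.degrees(np.arctan2(v[1,1],v[0,1])))
m=near(S,.511,-.172,.08,.28,.5);print(m[:,2].min())
l=m[m[:,2]<m[:,2].min()+.02]
from scipy.cluster.vq import kmeans2
c,lab=kmeans2(l[:,:2],2,seed=1,minit='++');print(c,c.mean(0))
for k in(0,1):print(l[lab==k].min(0).round(4),l[lab==k].max(0).round(4))
E
```

```text
bar 37 [ 0.5108 -0.1693  0.1574] [ 0.5288 -0.1533  0.1608] [ 0.4937 -0.1871  0.1532]
((510.4736328125, -171.29991149902344), (45.64715576171875, 13.880827903747559), 45.416358947753906)
0.153 37 [ 0.51078535 -0.16925278  0.15743761] -135.41441879438185
0.156 29 [ 0.51097971 -0.16981227  0.15822223] 46.85681981232127
0.158 14 [ 0.51449881 -0.16664012  0.15932137] 47.39314084656665
0.3246203364097792
[[ 0.49255391 -0.14134087]
 [ 0.53159556 -0.18667504]] [ 0.51207473 -0.16400795]
[ 0.4814 -0.1479  0.3255] [ 0.5021 -0.1343  0.3444]
[ 0.523  -0.1933  0.3246] [ 0.5417 -0.1811  0.3446]
```

>>> arm_command:
  deltas:
    - [50,0,-1,-30,0.03]
    - [50,0,-1,-70,0.03]
    - [50,0,-1,-110,0.03]
    - [50,0,-1,-140,0.03]
    - [50,0,-1,-160,0.03]
    - [50,0,-1,-170,0.03]
    - [50,0,-1,-170,0.03]
    - [50,0,-1,-170,0.03]

```text
clock: 13.5
position: [0.5115, -0.1715, 0.1406]
orientation: [0.928, 0.372, 0.001, 0.001]
ft_force: [-0.5, 0.0, 1.1]
width: 0.0465
```

```bash
python3 - <<'E'
from fit import *
st=env.read_state();print(st['position'],st['orientation'],st['width'],st['ft_force'],st['clock'])
s=cap('side');save(s,'s11.png',(240,120,330,200),8);S=world(s)
m=near(S,.511,-.172,.05,.14,.5)
for v in range(160,186,2):print(v,S[v,276:300:3,2].round(3).tolist())
E
```

```text
[ 0.51150064 -0.17151917  0.14056482] [9.28139648e-01 3.72231453e-01 5.25846109e-04 5.12064383e-04] 0.046473177204688736 [-0.50746216  0.01106464  1.10120584] 13.5
160 [0.189, 0.187, 0.065, 0.062, 0.215, 0.213, -0.003, -0.002]
162 [0.183, 0.18, 0.056, 0.049, 0.207, 0.206, -0.005, -0.002]
164 [0.176, 0.173, 0.046, 0.082, 0.199, 0.201, 0.084, -0.004]
166 [0.167, 0.167, 0.081, 0.081, 0.192, 0.192, nan, 0.082]
168 [0.161, 0.158, 0.083, 0.082, 0.185, 0.183, 0.084, 0.082]
170 [0.018, 0.02, 0.074, 0.158, 0.18, 0.176, 0.082, 0.077]
172 [0.124, 0.161, 0.158, 0.154, 0.172, 0.168, 0.121, 0.122]
174 [0.253, 0.154, 0.151, 0.147, 0.164, 0.124, 0.122, 0.122]
176 [0.251, 0.147, 0.144, 0.139, 0.135, 0.122, 0.121, 0.123]
178 [0.244, 0.137, 0.137, 0.134, 0.132, 0.126, 0.124, 0.121]
180 [0.237, 0.131, 0.133, 0.135, 0.131, 0.124, 0.123, 0.122]
182 [0.23, 0.123, 0.127, 0.128, 0.125, 0.125, 0.121, 0.122]
184 [0.226, 0.218, 0.124, 0.122, 0.123, 0.124, 0.122, 0.123]
```

View pics/s11.png

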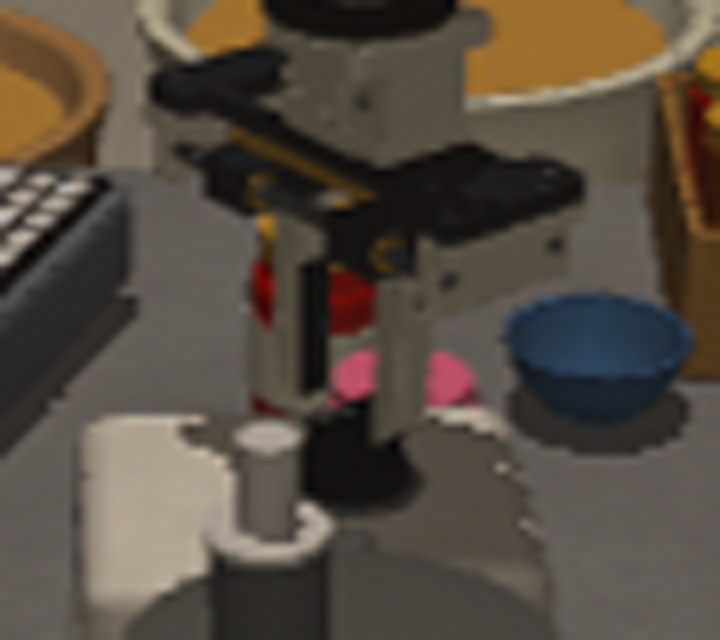

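The finger ends at (310,390) and (390,440) straddle the bar, with the tips near z 0.16. I'll lower 17 mm and pinch.

>>> arm_command:
  deltas:
    - [50,-1,0,-9,0]
    - [50,-1,0,-17,0]
    - [50,-1,0,-17,0]
    - [35,-1,0,-17,0]
    - [20,-1,0,-17,0]
    - [0,-1,0,-17,0]
    - [0,-1,0,-17,0]
    - [0,-1,0,-17,0]
    - [0,-1,0,-17,0]
  grip_force: 12

```text
clock: 14.45
position: [0.511, -0.1728, 0.1227]
orientation: [0.928, 0.372, 0.001, 0.002]
ft_force: [5.5, -5.0, -5.3]
width: 0.0118
```

```bash
python3 - <<'E'
from fit import *
st=env.read_state();print(st['position'],st['orientation'],st['width'],st['ft_force'],st['wrist_torque'],st['clock'],st['joint_pos'])
s=cap('side');save(s,'s12.png',(240,120,330,200),8)
E
```

```text
[ 0.51098402 -0.17283327  0.1227156 ] [9.28205584e-01 3.72063358e-01 8.89220797e-04 1.56900242e-03] 0.011764628457777237 [ 5.51576275 -4.97935943 -5.25888075] [-0.91335056 -1.033815   -0.02435459] 14.45 [-4.20549680e-01  1.35206175e-02  1.75422235e+00 -9.22747287e-04
  1.37035803e+00  3.87965518e-01]
```

View pics/s12.png

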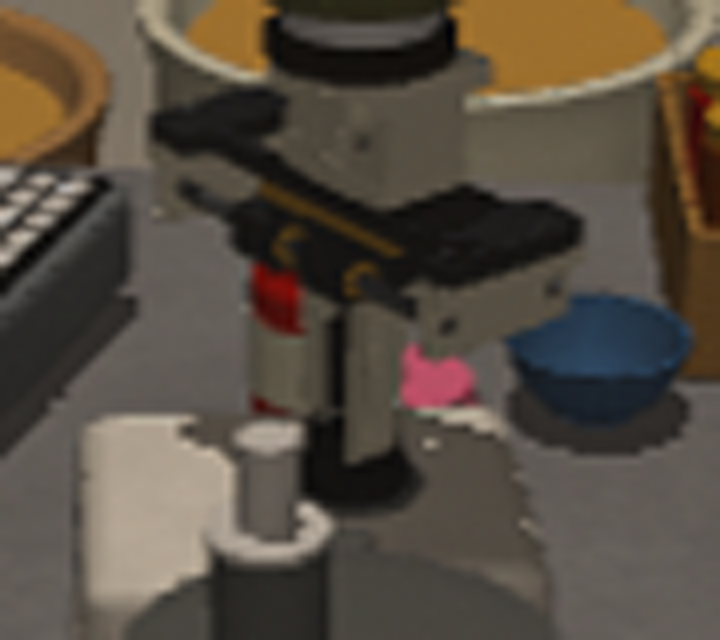

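Pinched at 11.8 mm. The side force of (5.5,-5.0) N says the dial axis is a little to +x/-y, so I'll shift to relieve it, firm up and start the turn.

>>> arm_command:
  deltas:
    - [0,1.2,-1.2,0,0]
    - [0,1.2,-1.2,0,0]
    - [0,1.2,-1.2,0,0]
  grip_force: 30

```text
clock: 14.8
position: [0.511, -0.1729, 0.1227]
orientation: [0.928, 0.372, 0.0, 0.0]
ft_force: [-2.4, 0.1, 4.5]
width: 0.0116
```

>>> arm_command:
  deltas:
    - [0,0,0,0,-0.1]
    - [0,0,0,0,-0.2]
    - [0,0,0,0,-0.3]
    - [0,0,0,0,-0.4]
    - [0,0,0,0,-0.4]

```text
clock: 15.3
position: [0.5114, -0.1733, 0.1227]
orientation: [0.984, 0.18, 0.0, 0.001]
ft_force: [0.7, -2.4, 1.4]
width: 0.0116
```

```bash
python3 - <<'E'
from fit import *
st=env.read_state();print(st['position'],np.degrees(2*np.arctan2(*st['orientation'][[1,0]])),st['width'],st['ft_force'],st['wrist_torque'],st['clock'])
E
```

```text
[ 0.51135904 -0.17332058  0.12268168] 20.691007068290656 0.011633592456959146 [ 0.70356752 -2.43167342  1.39350454] [-0.44207327 -0.15664855 -0.01180499] 15.3
```

>>> arm_command:
  deltas:
    - [0,0,0,0,-0.1]
    - [0,0,0,0,-0.2]
    - [0,0,0,0,-0.3]
    - [0,0,0,0,-0.4]
    - [0,0,0,0,-0.5]
    - [0,0,0,0,-0.6]
    - [0,0,0,0,-0.7]
    - [0,0,0,0,-0.76]
    - [0,0,0,0,-0.76]
    - [0,0,0,0,-0.76]

```text
clock: 16.3
position: [0.5113, -0.1744, 0.1227]
orientation: [0.981, -0.196, 0.001, 0.001]
ft_force: [0.5, -7.3, 0.3]
width: 0.0118
```

```bash
python3 - <<'E'
from fit import *
st=env.read_state();print(st['position'],np.degrees(2*np.arctan2(*st['orientation'][[1,0]])),st['width'],st['ft_force'],st['wrist_torque'],st['clock'],st['joint_pos'])
E
```

```text
[ 0.511343  -0.1743602  0.122691 ] -22.584698070499392 0.011811688347538235 [ 0.48440808 -7.28605515  0.30492345] [-1.1507266  -0.19388477  0.13519871] 16.3 [-0.4220831   0.0173953   1.75035059 -0.00201142  1.37175798  1.54328622]
```

>>> arm_command:
  deltas:
    - [0,0,-1,0,-0.04]
    - [0,0,-1,0,-0.08]
    - [0,0,-1,0,-0.08]
    - [0,0,-1,0,-0.08]

```text
clock: 16.7
position: [0.5113, -0.1744, 0.1227]
orientation: [0.972, -0.235, 0.001, 0.001]
ft_force: [1.3, -5.4, 1.8]
width: 0.0118
```

```bash
python3 - <<'E'
from fit import *
st=env.read_state();print(st['position'],np.degrees(2*np.arctan2(*st['orientation'][[1,0]])),st['width'],st['ft_force'],st['wrist_torque'],st['clock'],st['joint_pos'])
s=cap('side');save(s,'s13.png',(240,120,330,200),8);t=cap('top');save(t,'t13.png',(220,150,340,240),6);S=world(s)
q=near(S,.511,-.172,.032,.153,.1615);print(len(q));c=q[:,:2]-q[:,:2].mean(0);w,v=np.linalg.eigh(c.T@c);print(np.degrees(np.arctan2(v[1,1],v[0,1])))
E
```

```text
[ 0.51128149 -0.17444797  0.12266889] -27.167481952988545 0.011762058871586639 [ 1.3241777  -5.36753789  1.78330724] [-0.82657364 -0.1673958   0.42346148] 16.7 [-4.23145326e-01  1.81180300e-02  1.74965833e+00 -8.09951918e-04
  1.37257487e+00  1.62197202e+00]
42
-158.19903091993876
```

View pics/s13.png

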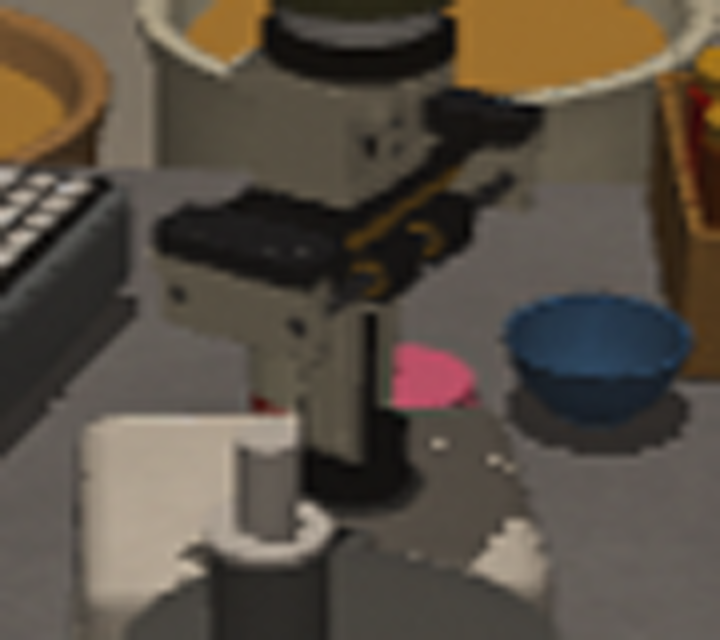

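View pics/t13.png

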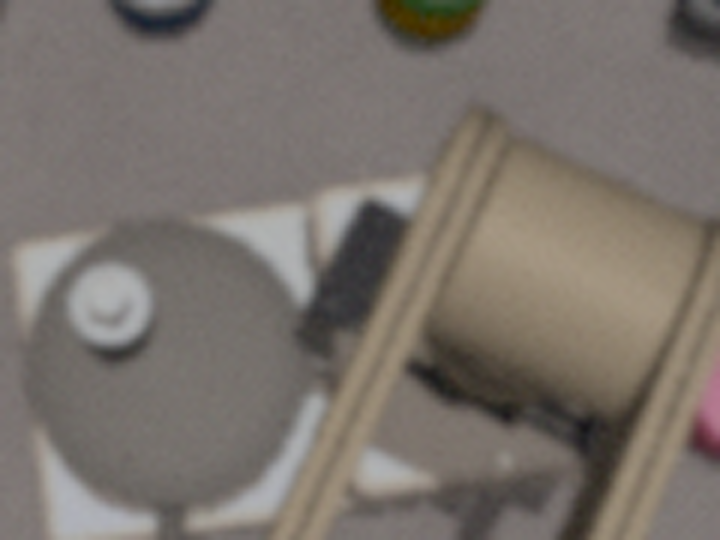

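The dial grip is at (355,440) in the side crop and has turned by about 1.2 rad. The pusher is still home at (265,500). The torque of 0.42 N m is above the spring's 0.26 maximum, so the dial is on its stop. I'll hold and recheck.

>>> arm_command:
  deltas:
    - [0,0,-0.5,0,-0.01]
    - [0,0,-0.5,0,-0.01]
    - [0,0,-0.5,0,-0.01]
    - [0,0,-0.5,0,-0.01]
    - [0,0,-0.5,0,-0.01]
    - [0,0,-0.5,0,-0.01]

```text
clock: 17.4
position: [0.5113, -0.1745, 0.1227]
orientation: [0.971, -0.241, 0.0, 0.0]
ft_force: [1.2, -4.1, 5.1]
width: 0.0123
```

```bash
python3 - <<'E'
from fit import *
st=env.read_state();print(st['position'],np.degrees(2*np.arctan2(*st['orientation'][[1,0]])),st['width'],st['ft_force'],st['wrist_torque'],st['clock'])
s=cap('side');save(s,'s14.png',s=1.5)
E
```

```text
[ 0.51128387 -0.1744704   0.1226621 ] -27.90059341311718 0.01226057224067976 [ 1.19341656 -4.09586075  5.05195682] [-0.66309132 -0.3423671   0.58112623] 17.4
```

View pics/s14.png

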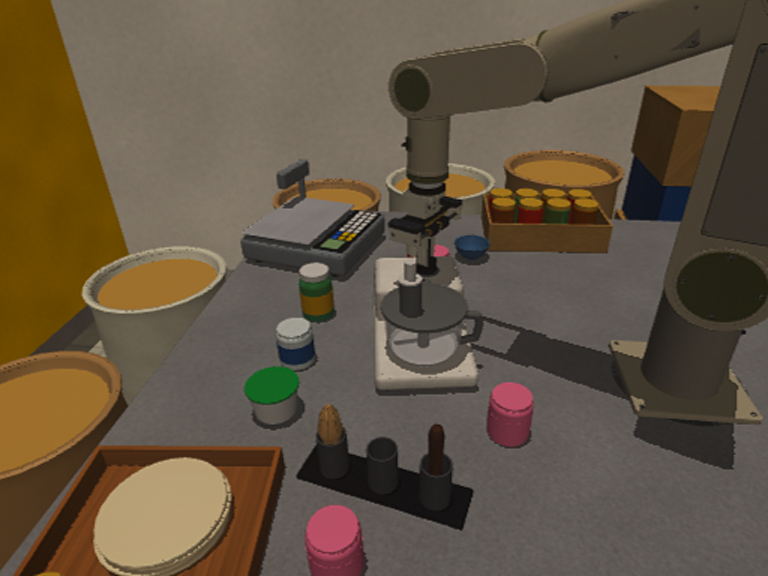

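The full view shows the pusher in the tube at (409,280), the gripper on the dial at (428,250), the middle cup empty, and everything else where it was. The torque is steady at 0.58 N m against the stop, so I'm handing in.

```bash
python3 -c "
from rig import env
print(env.close_job())"
```

```text
the job is handed in; nothing more can be done
None
```

The pusher is fully home in the feed tube, and the gripper was still holding the dial on turbo when I handed the job in at about 17.4 s.

**Pusher:** I took it from the middle cup and pushed it down until it met 16.6 N at the expected depth. I then let go with the dial still at off. Afterwards it stood centred and upright with its flange on the tube rim. Its top measured 252 mm against a nominal 255, and the camera had read about 2 mm low elsewhere.

**Dial:** the gripper turned about 1.25 rad clockwise, with nominal turbo at 1.2 rad. The last reading was a steady 0.58 N m, above the spring's 0.26 N m maximum, so the dial is on its end stop. The arm hid the red mark, so turbo is confirmed by angle and torque, not by sight.

**Other objects:** in the last side picture the other utensils, jars, tin, bowl and tub were where they started.

**Disagreements:**
- The fingertips appeared 25–35 mm higher in the images than the reported tool height implied. I set grasp heights by the images, and a first light close caught only the top of the pusher's grip, so I opened and went lower.
- The two cameras differed by about 2 mm.
- The bar angle read from the final side view (about 22°) did not match the tool's angle (-28°). I discounted it because the fingers were covering the bar.

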